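# Set and lock a hold-down clamp on a limestone slab

## Task

Loosen the lock ring of the hold-down clamp, screw the clamp's barrel down until its foot presses snugly but gently on the packing piece on the stone (about 30 N, never above 70 N, which would bruise the stone), then retighten the lock ring fully and let go. Leave the chisel and the pencil that lie on the stone where they are.

Things in the scene. Friction and masses are not known exactly. Their poses are not given: they have to be found in the camera images.
- ring_grip (a point): Centre of the steel lock ring: the lower, wider of the two knurled round parts above the clamp's arm, 54 mm diameter, 18 mm high; on the upright screw axis, half-way up, 141 mm above the table; z up. Grip across its diameter at any yaw from straight above, the barrel's knob then standing between the fingers. The arm is 20 mm below the ring: fingertips may reach at most 28 mm below this point.
- ring (a joint): Turn of the lock ring, rad: 0 = fully tight (stop at -0.02), grows counterclockwise seen from above = loosening, to 1.8. Takes 0.22 Nm loose, rising below 0.5 rad to about 0.35 Nm at 0. Tight, it clamps the barrel (over 0.7 Nm); below about 0.5 rad it drags on it, from 0.6 rad the barrel is free. Starts within 0.04 of tight. Stays where left; does not turn with the barrel.
- barrel_grip (a point): Centre of the grip of the barrel adjuster: the upper, narrower knurled round aluminium knob on the same upright axis, 40 mm diameter, 26 mm high (12 mm below to 14 mm above this point; 172 mm above the table). Turns in place: it does not rise or sink. Grip at any yaw from straight above; its underside is 10 mm above the ring's top face.
- barrel (a joint): Turn of the barrel, rad; grows clockwise seen from above, which drives the foot down 4 mm per rad. Turning it free takes about 0.25 Nm (steady friction: it stays where it is left, even with the foot loaded). Once the foot bears, each newton on the foot adds 0.004 Nm (30 N adds 0.12 Nm). From the start it needs roughly 1 to 3.5 rad in all; it ends at 5.
- foot: The clamp's round steel foot, 26 mm diameter, 8 mm thick, below the arm on the screw axis; origin at the centre of its underside, z up. It goes straight down, not turning, as the barrel turns clockwise. It is sprung: after first touch the push grows 16 N per mm of further drive, i.e. 64 N per rad of the barrel (30 N is about half a radian past touch).
- clamp: Fixed steel clamp; origin on the table under the screw axis, z up. A column stands 125 mm from the axis along the clamp's own +y; an arm 40 mm wide, top at 112 mm, leads from it to the axis; a boss 34 mm in diameter rises from it to the ring's underside at 132 mm. Nothing but ring and barrel is higher than that. Top of the barrel's knob: 186 mm.
- bed: The fixed plywood board (340 x 260 x 20 mm) with the limestone slab (260 x 205 mm, top 60 mm above the table) and, on the slab under the foot, a hardwood packing piece 46 x 40 mm whose thickness is not known: it stands 8 to 16 mm above the slab. Origin on the table, within 8 mm of the screw axis; z up.
- chisel_mid (a point): Middle of the stone chisel lying on the slab (steel, 10 mm thick, 168 mm long along its own x).
- pencil_mid (a point): Middle of the pencil lying on the slab (wood, 10 mm thick, 130 mm long along its own x).
Not all that is in view belongs to the job. Leave any orange look-alike of the clamp alone.

How it is judged:
By the outcome, as a careful person would: the job done as asked, in the order asked, and still so for the second after the job is handed in, with the robot touching nothing.
It also fails if it takes over 72 s, if anything falls off the work surface, if the arm or the gripper's body presses on something with over 40 N, if the wrist force passes 120 N, or if a joint passes its speed limit or range.

## Robot

A 6-joint arm with a two-finger parallel gripper is mounted at the origin on the work surface. World frame = base frame: x ahead of the robot, y to its left, z up, the work surface at z = 0. Lengths are in mm, angles in rad, forces in N, time in s.
With the tool pointing down it reaches from about 275 to 750 mm from the base axis. Payload 10.2 kg.
Tool frame: the origin (TCP) lies midway between the tips of the shut fingers; the grasp point (between the pads) lies 19 mm behind it; z points along the fingers, y is the line along which they close (so a half turn about z gives the same grasp; the last joint's range is limited). The gripper opens to 88 mm and grips with 3 to 60 N. Pads are 18 mm wide; open, the fingers measure 123 mm over their backs; the gripper's body (75 mm by 187 mm) begins 45 mm behind the grasp point.
Start: joints at [1.037, 0.313, 1.498, -0, 1.331, -0.223], TCP at [160.568, 499.849, 202.12] pointing down, gripper open.
Joint ranges: [-2.94, 2.94], [-0.97, 2.17], [0.19, 2.56], [-1.23, 4.37], [0.02, 3.11], [-2.88, 2.88]. Speed limits (rad/s): [2.39, 2.39, 3.01, 3.14, 3.14, 3.14].

## Interface

Orientations are given as a 3x3 rotation matrix whose columns are the frame's x, y, z axes.
In Python, from plant import arm gives the robot as it stands.
- The arm moves only by the tool step_arm, never from a script. Its argument "deltas" is text: rows parted by semicolons, each of 7 numbers parted by spaces: the turn, a rotation vector about the tool's x, y, z in units of 8 degrees (1.0 is 8 degrees), then the shift along the tool's x, y, z in mm, then the finger opening in mm, from 0 to 88.1. In form: wx wy wz x y z claw; .... A call has 1 to 20 rows; each row is the pose to reach, as a shift and turn from the pose commanded when the call began, along the tool's axes at that moment; what a row does not reach only later rows make up. A row lasts 1/10 s, in which the tool goes at most 50 mm and 8.59 degrees, less where a joint would pass 70% of its speed; a pose out of reach is approached as far as the arm can. A call with a gripper value outside its range is refused whole. The fingers move at their own pace and stop on an object; "force" is the grip in N (left out, the last holds). Time passes only in rows, so rows that repeat a pose let the fingers close. It gives the time, the measured TCP pose, the force, the opening and the grip force at its end, in the units of the state.
- arm.state(): the state, without advancing time (a new reading comes with each control period).
- arm.get_image(name): name is "side" or "top"; returns the picture (400x640x3 uint8, red, green, blue); there is no depth.
- arm.camera_info(name): a dict with "fov_y" (degrees; the focal length in pixels is half the picture's height over the tangent of half this angle, whatever the lens; pixels are square), "cx", "cy" (the principal point, pixels), "k1" (the pictures are not rectified: a ray, as slopes to the right and down, at radius r is drawn at 1 + k1 r^2 times it, then the intrinsics apply), "extrinsics" (4x4, takes a point from camera to world coordinates). Camera axes: x right, y down, z forward; pixel columns grow to the right and rows downward; lengths in mm; the calibration is good to about 2 mm. A picture is of the moment at which its call begins. camera_info takes no time and is no camera call.
- arm.job_done(): hands the job in; it is judged then, once.
Trained networks look in the newest picture that a camera, given by its name, has taken for a name from the list of things; names that differ only in an ending like _2 or _b are one class to them, and where a whole thing is asked for, a point or a joint stands for the part that bears it (a point fixed in the world has none). Each returns a list of dicts, best first, with "score" (0 to 1); they miss things now and then, are a little off and sometimes report something else, mostly with a low value. They report only what shows in the picture. A call takes as long as a camera call. They do not tell look-alikes from the thing itself.
- arm.boxes_of(query, camera): "xyz" ([x, y, z] in mm, in world coordinates, good to about 4 mm: the middle of the surface that is visible of it).
- arm.outline_of(query, camera): "pixels" (400x640 bool, what is visible of it).
The state is a dict: "time_s": time; "joint_pos": joint angles; "qd": joint speeds; "tau": joint torques, N m; "tool_pos": TCP position; "tcp_rot": TCP orientation; "force": force on the tool from outside, world axes, zero at the start; "wrist_torque": the same for the moment, N m; "gripper_width": opening from 0.0 (shut) to 1.0 (fully open); "finger_force": force on a finger pad.
Only numpy, scipy, OpenCV 4.12 (cv2) and the standard library are available. Lean on these libraries where they do the work, as an engineer would, in place of code of your own. Each camera call takes 0.05 s, during which the arm holds its last target. There are 200 camera calls.

## Working session

There is one attempt and no reset: what is moved stays moved. The work goes in short steps, Python scripts to look and compute and a tool call to move; the robot and the scene stay as the last step left them, time stands still between calls to the robot, and variables do not carry over. Pictures are saved under pics/ and viewed, at most 10 in all, crops included, and the job is handed in when it is done.

Besides the shell and the picture viewer there is one more tool, called after "Call:" as name(argument=value, ...), one argument or row to a line, values as JSON. step_arm: Moves the arm, as the interface text tells. Its arguments: {"type":"object","properties":{"deltas":{"type":"string"},"force":{"type":"number"}},"required":["deltas"]}

```bash
mkdir -p pics; cat > h.py <<'E'
import numpy as np, cv2
from plant import arm
def cam(n):
    c=arm.camera_info(n); f=200/np.tan(np.radians(c["fov_y"])/2); return c,f,np.array(c["extrinsics"])
def ray(n,u,v):
    c,f,T=cam(n); d=np.array([(u-c["cx"])/f,(v-c["cy"])/f]); s=d.copy()
    for _ in range(30): s=d/(1+c["k1"]*(s@s))
    r=T[:3,:3]@np.array([s[0],s[1],1]); return T[:3,3],r
def at_z(n,u,v,z):
    o,r=ray(n,u,v); return o+r*(z-o[2])/r[2]
def proj(n,p):
    c,f,T=cam(n); q=T[:3,:3].T@(np.array(p,float)-T[:3,3]); s=q[:2]/q[2]; s=s*(1+c["k1"]*(s@s)); return s*f+[c["cx"],c["cy"]]
def two(a,b):
    (o1,d1),(o2,d2)=a,b
    d1=d1/np.linalg.norm(d1);d2=d2/np.linalg.norm(d2)
    t=np.linalg.lstsq(np.c_[d1,-d2],o2-o1,rcond=None)[0]
    p,q=o1+d1*t[0],o2+d2*t[1]; return (p+q)/2,np.linalg.norm(p-q)
E
python3 - <<'E'
from h import *
for n in("side","top"):
    cv2.imwrite(f"pics/{n}0.png",arm.get_image(n)[:,:,::-1])
    print(n,np.round(cam(n)[2],2).tolist(),cam(n)[0]["fov_y"])
    for q in("ring_grip","barrel_grip","clamp","foot","chisel_mid","pencil_mid"):
        print(q,[(np.round(d["xyz"]),round(d["score"],2)) for d in arm.boxes_of(q,n)])
s=arm.state();print(s["time_s"],s["tool_pos"],s["tcp_rot"],s["force"],s["wrist_torque"])
E
```

```text
side [[0.84, 0.34, -0.43, 829.45], [0.55, -0.52, 0.66, -531.27], [0.0, -0.79, -0.62, 630.57], [0.0, 0.0, 0.0, 1.0]] 48.90892807414863
ring_grip [(array([281.,  63., 144.]), 0.82), (array([ 494., -101.,  149.]), 0.61)]
barrel_grip [(array([492., -92., 184.]), 0.89), (array([275.,  71., 182.]), 0.88), (array([ 540., -190.,   68.]), 0.42), (array([ 501., -108.,  154.]), 0.35)]
clamp [(array([504.,  -9., 103.]), 0.98), (array([300., 151.,  99.]), 0.85)]
foot []
chisel_mid [(array([ 542., -190.,   70.]), 0.86)]
pencil_mid [(array([ 437., -226.,   67.]), 0.7)]
top [[0.0, -0.99, 0.12, 377.71], [-1.0, 0.0, 0.04, -26.17], [-0.04, -0.12, -0.99, 936.37], [0.0, 0.0, 0.0, 1.0]] 43.88637757218963
ring_grip [(array([476., -80., 151.]), 0.72), (array([280.,  69., 149.]), 0.65)]
barrel_grip [(array([487., -89., 182.]), 0.95), (array([265.,  76., 184.]), 0.62)]
clamp [(array([298., 160., 113.]), 0.78), (array([495.,   4., 109.]), 0.64)]
foot []
chisel_mid [(array([ 528., -186.,   69.]), 0.85), (array([ 426., -224.,   68.]), 0.43)]
pencil_mid [(array([ 426., -223.,   67.]), 0.9)]
0.7 [160.56422483 499.84074574 202.11406656] [[-9.52092295e-01  3.05810827e-01  8.47253836e-06]
 [ 3.05810827e-01  9.52092295e-01 -1.81038078e-05]
 [-1.36029789e-05 -1.46455020e-05 -1.00000000e+00]] [ 0.59501256 -0.14889728 -0.59742677] [-0.01201823 -0.01876104  0.00492429]
```

View pics/side0.png

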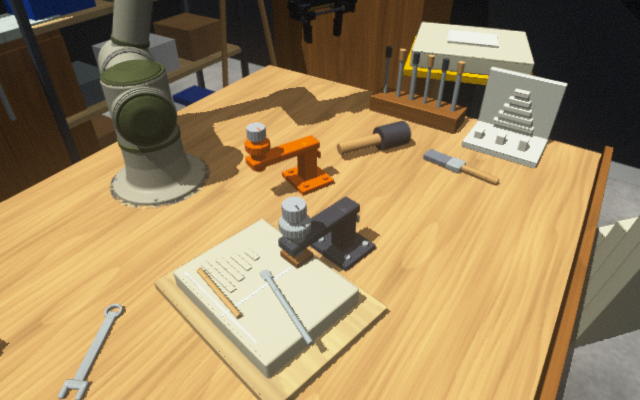

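View pics/top0.png

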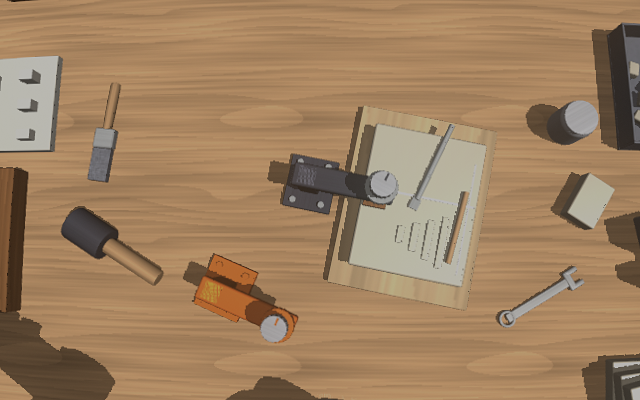

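The side picture shows two clamps: a dark steel one over the slab (knob at 294,207; ring at 294,228) and an orange one (256,132). In the top picture they are at (382,187) and (275,328). The dark one is meant, because it stands over the stone with the packing piece. I'll confirm it in a crop and fix its axis.

```bash
python3 - <<'E'
from h import *
T=arm.get_image("top");S=arm.get_image("side")
a=cv2.resize(T[150:225,300:430],None,fx=6,fy=6,interpolation=cv2.INTER_CUBIC)[:,:390*2]
b=cv2.resize(S[185:275,265:380],None,fx=4,fy=4,interpolation=cv2.INTER_CUBIC)
cv2.imwrite("pics/crop1.png",np.hstack([cv2.resize(a,(480,277)),np.zeros((277,10,3),np.uint8),cv2.resize(b,(300,235)) if 0 else cv2.resize(b,(310,277))])[:,:,::-1])
for n,q in(("top","barrel_grip"),("side","barrel_grip"),("top","ring_grip"),("side","ring_grip")):
    for d in arm.outline_of(q,n):
        v,u=np.nonzero(d["pixels"]); 
        print(n,q,round(d["score"],2),u.min(),u.max(),v.min(),v.max(),u.mean().round(1),v.mean().round(1))
# model fit of knob outline: silhouette of cylinder centre x,y
from scipy.optimize import minimize
def sil(n,x,y,cyl):
    t=np.linspace(0,2*np.pi,60); P=[]
    for z0,z1,r in cyl:
        for z in(z0,z1): P+= [proj(n,(x+r*np.cos(a),y+r*np.sin(a),z)) for a in t]
    h=cv2.convexHull(np.array(P,np.float32)); m=cv2.moments(h); return np.array([m["m10"]/m["m00"],m["m01"]/m["m00"]]),h
def cen(n,q,guess):
    best=min(arm.outline_of(q,n),key=lambda d:np.linalg.norm(np.argwhere(d["pixels"]).mean(0)[::-1]-guess))
    return np.argwhere(best["pixels"]).mean(0)[::-1]
for n,g in(("top",(382,187)),("side",(294,207))):
    c=cen(n,"barrel_grip",g)
    r=minimize(lambda p:np.sum((sil(n,p[0],p[1],[(160,186,20)])[0]-c)**2),[490,-92],method="Nelder-Mead")
    h=sil(n,*r.x,[(160,186,20)])[1][:,0]
    print(n,c,r.x,h.min(0),h.max(0))
E
```

```text
top barrel_grip 0.92 370 396 170 197 382.6 183.8
top barrel_grip 0.8 261 286 314 341 273.6 327.1
side barrel_grip 0.67 281 306 196 224 293.5 210.0
side barrel_grip 0.67 246 266 122 147 256.0 134.1
top ring_grip 0.76 363 397 174 204 377.0 193.1
top ring_grip 0.74 263 293 308 340 282.9 319.6
side ring_grip 0.72 278 310 216 237 294.2 227.7
side ring_grip 0.64 244 269 139 155 256.7 147.9Traceback (most recent call last):
  File "<stdin>", line 22, in <module>
    res = _minimize_neldermead(fun, x0, args, callback, bounds=bounds,
                               **options)
    fxcc = func(xcc)
    fx = function(np.copy(x), *(wrapper_args + args))
  File "<stdin>", line 22, in <lambda>
  File "<stdin>", line 15, in sil
  File "h.py", line 12, in proj
    c,f,T=cam(n); q=T[:3,:3].T@(np.array(p,float)-T[:3,3]); s=q[:2]/q[2]; s=s*(1+c["k1"]*(s@s)); return s*f+[c["cx"],c["cy"]]
          ~~~^^^
  File "h.py", line 4, in cam
    c=arm.camera_info(n); f=200/np.tan(np.radians(c["fov_y"])/2); return c,f,np.array(c["extrinsics"])
ValueError: time passes only in moves, steps and waits
```

View pics/crop1.png

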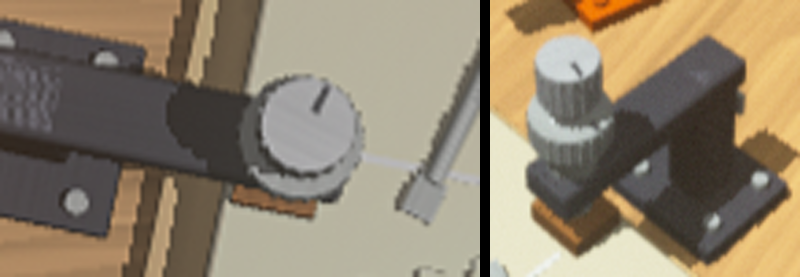

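The crop confirms it: the left panel shows the dark clamp's knob with its pointer line, standing over the wider ring. The right panel shows the ring and knob above the dark arm, with the brown packing piece beneath.

```bash
sed -i 's/^def cam(n):/import functools\n@functools.cache\ndef cam(n):/' h.py; cat > fit.py <<'E'
from h import *
from scipy.optimize import least_squares
t=np.linspace(0,2*np.pi,60)
def box(n,x,y,z0,z1,r):
    P=np.array([proj(n,(x+r*np.cos(a),y+r*np.sin(a),z)) for z in(z0,z1) for a in t]); return np.r_[P.min(0),P.max(0)]
def obs(n,q,g):
    m=min((np.argwhere(d["pixels"])[:,::-1] for d in arm.outline_of(q,n)),key=lambda m:np.linalg.norm(m.mean(0)-g))
    print(n,q,len(m),m.min(0),m.max(0)); return np.r_[m.min(0),m.max(0)+1.]
E
python3 - <<'E'
from fit import *
o={}
for n,g in(("top",(382,187)),("side",(294,212))): arm.get_image(n); o[n]=obs(n,"barrel_grip",g)
C=(160,186,20)
for k in(("top",),("side",),("top","side")):
    r=least_squares(lambda p:np.concatenate([box(n,*p,*C)-o[n] for n in k]),[490,-92]); print(k,r.x.round(1),r.fun.round(1))
for n in o: print(n,"ring box",box(n,*r.x,132,150,27).round(1))
s=arm.state(); R=np.array(s["tcp_rot"]); print(s["time_s"],R.T@(np.r_[r.x,230]-s["tool_pos"]))
E
```

```text
top barrel_grip 554 [370 171] [395 197]
side barrel_grip 589 [281 196] [306 224]
('top',) [485.2 -86.8] [-0.6 -0.4  0.6  0.5]
('side',) [486.7 -87. ] [ 0.5  0.7 -0.5 -0.6]
('top', 'side') [485.8 -86.7] [-0.6 -0.8  0.5  0.1  0.2  0.5 -0.9 -0.9]
top ring box [364.2 169.7 398.5 204.3]
side ring box [278.2 210.6 310.5 239.6]
1.25 [-489.03630805 -458.97159337  -27.87661239]
```

Call:
step_arm(
  deltas="0 0 0 0 0 -30 88; 11.5 0 0 -489 -459 -30 88; 11.5 0 0 -489 -459 -30 88; 11.5 0 0 -489 -459 -30 88; 11.5 0 0 -489 -459 -30 88; 11.5 0 0 -489 -459 -30 88",
  force=50,
)

```text
time_s: 1.85
tool_pos: [282.8, 279.8, 232.7]
tcp_rot: [[-0.952, 0.223, -0.21], [0.306, 0.693, -0.652], [-0.0, -0.685, -0.728]]
force: [0.9, 0.1, -1.6]
gripper_width: 0.998
finger_force: 0.0
```

I put the turn in the wrong column, so the tool tilted about its x axis. It is in free air, so I'll level it in place first.

Call:
step_arm(
  deltas="-5.37 0 0 0 0 0 88; -5.37 0 0 0 0 0 88; -5.37 0 0 0 0 0 88; -5.37 0 0 0 0 0 88; -5.37 0 0 0 0 0 88; -5.37 0 0 0 0 0 88; -5.37 0 0 0 0 0 88",
)

```text
time_s: 2.55
tool_pos: [282.0, 280.8, 232.6]
tcp_rot: [[-0.952, 0.307, 0.0], [0.307, 0.952, -0.001], [-0.001, -0.001, -1.0]]
force: [-0.4, 0.0, -0.4]
gripper_width: 0.997
finger_force: 0.0
```

```bash
python3 - <<'E'
from h import *
s=arm.state(); R=np.array(s["tcp_rot"]); print(s["time_s"],R.round(4).tolist(),R.T@(np.r_[485.8,-86.8,232]-s["tool_pos"]),s["joint_pos"])
E
```

```text
2.55 [[-0.9517, 0.307, 0.0002], [0.307, 0.9517, -0.0014], [-0.0007, -0.0013, -1.0]] [-306.84946752 -287.31557613    1.1245565 ] [ 4.87860960e-01  2.03625337e-03  1.78446449e+00 -1.40815730e-03
  1.35556638e+00 -7.70645538e-01]
```

Call:
step_arm(
  deltas="0 0 11.5 -307 -287 0 88; 0 0 11.5 -307 -287 0 88; 0 0 11.5 -307 -287 0 88; 0 0 11.5 -307 -287 0 88; 0 0 11.5 -307 -287 0 88; 0 0 11.5 -307 -287 0 88; 0 0 11.5 -307 -287 0 88; 0 0 11.5 -307 -287 0 88; 0 0 11.5 -307 -287 0 88; 0 0 11.5 -307 -287 0 88; 0 0 11.5 -307 -287 0 88; 0 0 11.5 -307 -287 0 88; 0 0 11.5 -307 -287 0 88; 0 0 11.5 -307 -287 0 88",
)

```text
time_s: 3.95
tool_pos: [486.5, -85.6, 231.9]
tcp_rot: [[0.336, 0.942, -0.001], [0.942, -0.336, -0.0], [-0.001, -0.001, -1.0]]
force: [0.4, 0.6, -0.0]
gripper_width: 0.998
finger_force: 0.0
```

```bash
python3 - <<'E'
from h import *
s=arm.state(); R=np.array(s["tcp_rot"]); print(s["time_s"],R.round(4).tolist(),R.T@(np.r_[485.8,-86.8,126.5]-s["tool_pos"]),s["joint_pos"],s["force"],s["wrist_torque"])
I=arm.get_image("side")
cv2.imwrite("pics/s1.png",cv2.resize(I[120:270,200:400],None,fx=4,fy=4)[:,:,::-1])
E
```

```text
3.95 [[0.3362, 0.9418, -0.001], [0.9418, -0.3362, -0.0003], [-0.0006, -0.0009, -1.0]] [ -1.2866603   -0.19865937 105.42560739] [-4.11483329e-01  2.23479833e-01  1.53605675e+00 -6.58806209e-04
  1.38287103e+00 -6.85154850e-02] [ 0.41041475  0.56039711 -0.01449657] [-0.06352898  0.04534138  0.01260815]
```

View pics/s1.png

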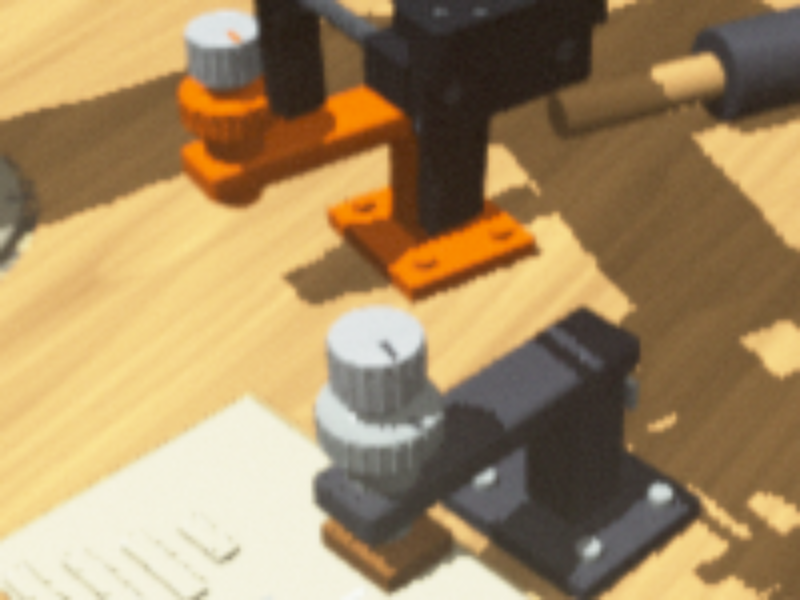

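The crop shows the open fingers (about 290,60 and 450,150) above and on either side of the steel knob (378,345). I'll lower to the ring and close.

Call:
step_arm(
  deltas="0 0 0 -1.3 -0.2 30 88; 0 0 0 -1.3 -0.2 60 88; 0 0 0 -1.3 -0.2 85 88; 0 0 0 -1.3 -0.2 100 88; 0 0 0 -1.3 -0.2 105.5 88; 0 0 0 -1.3 -0.2 105.5 70; 0 0 0 -1.3 -0.2 105.5 62; 0 0 0 -1.3 -0.2 105.5 62",
  force=20,
)

```text
time_s: 4.8
tool_pos: [486.1, -87.3, 127.6]
tcp_rot: [[0.339, 0.941, 0.001], [0.941, -0.339, -0.001], [-0.0, 0.002, -1.0]]
force: [0.4, -0.4, -0.3]
gripper_width: 0.751
finger_force: 0.0
```

Call:
step_arm(
  deltas="0 0 0 0 0 0 50; 0 0 0 0 0 0 50; 0 0 0 0 0 0 50; 0 0 0 0 0 0 50; 0 0 0 0 0 0 50",
)

```text
time_s: 5.3
tool_pos: [485.7, -87.1, 126.7]
tcp_rot: [[0.339, 0.941, -0.0], [0.941, -0.339, -0.0], [-0.0, 0.0, -1.0]]
force: [-0.2, -0.0, 0.3]
gripper_width: 0.567
finger_force: 0.0
```

```bash
cat > st.py <<'E'
from h import *
s=arm.state(); R=np.array(s["tcp_rot"]); print(s["time_s"],s["tool_pos"].round(2) if hasattr(s["tool_pos"],"round") else s["tool_pos"],"yaw",np.degrees(np.arctan2(R[1,1],R[0,1])).round(2),"F",np.round(s["force"],2),"Ftool",np.round(R.T@np.array(s["force"]),2),"M",np.round(s["wrist_torque"],3),"w",s["gripper_width"]*88.1,"ff",s["finger_force"],"q6",s["joint_pos"][5])
E
python3 st.py
```

```text
5.3 [485.69 -87.12 126.71] yaw -19.81 F [-0.17 -0.04  0.25] Ftool [-0.1  -0.15 -0.25] M [-0.076  0.115 -0.036] w 49.918741069138136 ff 0.0 q6 -0.06948658764763803
```

```bash
python3 - <<'E'
from h import *
I=arm.get_image("side");T=arm.get_image("top")
a=cv2.resize(I[140:270,230:360],(560,560));
b=cv2.resize(T[130:250,320:440],(240,240))
b=np.vstack([b,np.zeros((320,240,3),np.uint8)])
cv2.imwrite("pics/s2.png",np.hstack([a,b])[:,:,::-1])
E
python3 st.py
```

```text
5.4 [485.67 -87.09 126.67] yaw -19.81 F [ 0.27 -0.3  -0.28] Ftool [-0.19  0.36  0.28] M [-0.051  0.125 -0.031] w 50.182122383642785 ff 0.0 q6 -0.06944536434150884
```

View pics/s2.png

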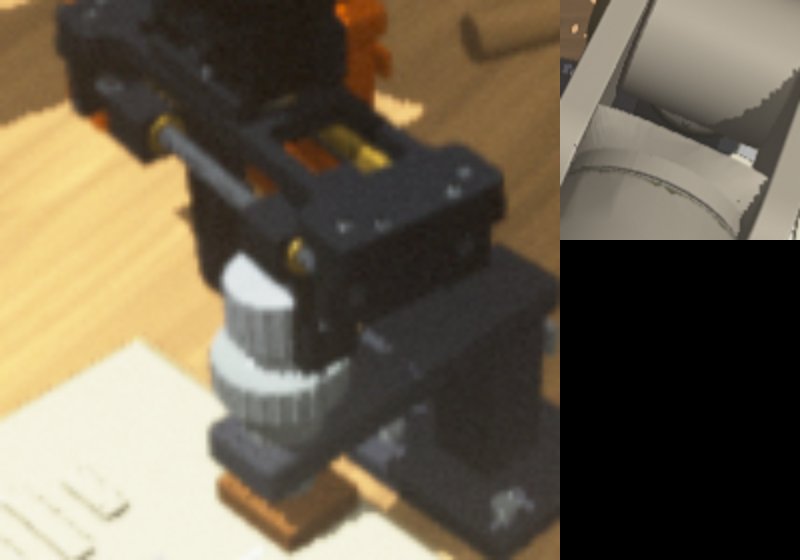

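```bash
python3 - <<'E'
from h import *
s=arm.state();R=np.array(s["tcp_rot"]);p=np.array(s["tool_pos"])
def c(q): return ((proj("side",q)-[230,140])*560/130).round()
print("axis top",c((485.8,-86.8,186)),"ring mid",c((485.8,-86.8,141)))
for nm,y,z in(("tcp",0,0),("R tip",25,0),("R tip outer",42,0),("L tip",-25,0),("R root",25,-64),("R root out",42,-64),("L root",-25,-64)):
  for x in(-9,9): print(nm,x,c(p+R@np.array([x,y,z])))
E
```

```text
axis top [273. 276.] ring mid [278. 365.]
tcp -9 [259. 402.]
tcp 9 [297. 384.]
R tip -9 [295. 437.]
R tip 9 [333. 418.]
R tip outer -9 [321. 462.]
R tip outer 9 [359. 442.]
L tip -9 [225. 369.]
L tip 9 [262. 351.]
R root -9 [290. 309.]
R root 9 [330. 291.]
R root out -9 [317. 333.]
R root out 9 [357. 314.]
L root -9 [216. 242.]
L root 9 [255. 226.]
```

```bash
python3 - <<'E'
from h import *
R=np.array([[0.3362,0.9418,-0.001],[0.9418,-0.3362,-0.0003],[-0.0006,-0.0009,-1.0]]);p=np.array([486.5,-85.6,231.9])
c=lambda q:((proj("side",q)-[200,120])*4).round()
for y in(44,61,-44,-61):
  for z in (0,-64): print(y,z,[c(p+R@np.array([x,y,z])) for x in(-9,9)])
for d in arm.outline_of("ring_grip","side")[:2]+arm.outline_of("barrel_grip","side")[:2]:
  v,u=np.nonzero(d["pixels"]); print(d["score"],u.min(),u.max(),v.min(),v.max())
E
```

```text
44 0 [array([419., 306.]), array([458., 289.])]
44 -64 [array([416., 161.]), array([457., 145.])]
61 0 [array([446., 329.]), array([485., 311.])]
61 -64 [array([444., 183.]), array([486., 165.])]
-44 0 [array([293., 200.]), array([330., 185.])]
-44 -64 [array([282.,  61.]), array([322.,  47.])]
-61 0 [array([271., 182.]), array([308., 167.])]
-61 -64 [array([259.,  44.]), array([298.,  30.])]
0.85 279 310 217 238
0.76 282 297 199 225
0.54 246 261 124 137
```

```bash
python3 - <<'E'
from h import *
R=np.array([[-.952,.3058,0],[.3058,.952,0],[0,0,-1]]);p=np.array([160.6,499.8,202.1])
a=cv2.imread("pics/side0.png")[0:80,260:390]; a=cv2.resize(a,None,fx=3,fy=3,interpolation=cv2.INTER_CUBIC)
def mark(im,q,off,k,col): cv2.drawMarker(im,tuple(int(i) for i in (proj("side",q)-off)*k),col,0,12,1)
for y in(44,-44,61,-61):
  for x in(-9,9): mark(a,p+R@np.array([x,y,0]),[260,0],3,(0,0,255))
s=arm.state();R=np.array(s["tcp_rot"]);p=np.array(s["tool_pos"])
b=cv2.resize(arm.get_image("side")[130:260,240:370],(400,400),interpolation=cv2.INTER_CUBIC)[:,:,::-1].copy();b=cv2.convertScaleAbs(b,alpha=1.8,beta=20)
for y in(25,-25,42,-42):
  for x in(-9,9):
    mark(b,p+R@np.array([x,y,0]),[240,130],400/130,(0,0,255)); mark(b,p+R@np.array([x,y,-34]),[240,130],400/130,(0,255,0))
o=np.zeros((400,800,3),np.uint8);o[:240,:390]=a;o[:,400:]=b
cv2.imwrite("pics/s3.png",o)
E
```

```text
(no output)
```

View pics/s3.png

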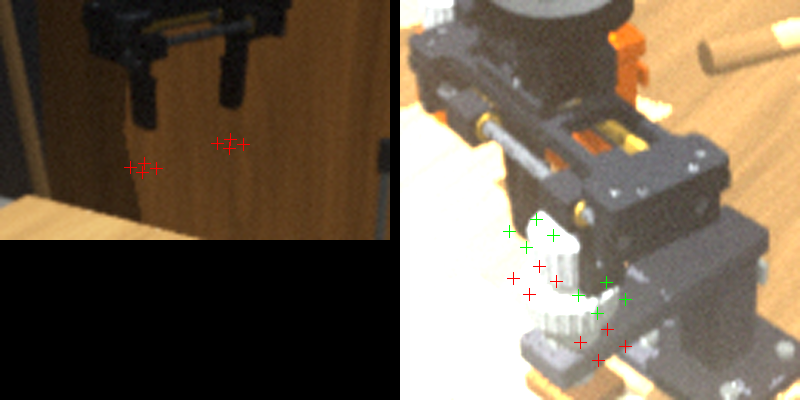

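The pictures show the fingertips about 35 mm above the reported TCP, and it was already so at the start (in the left panel the tips are about 40 px above the red marks). That explains why the fingers shut past 54 mm: they are round the knob, above the ring. I'll trust the images over the reported height, open a little, and descend in stages, feeling as I go.

Call:
step_arm(
  deltas="0 0 0 0 0 0 66; 0 0 0 0 0 0 66; 0 0 0 0 0 0 66; 0 0 0 0 0 5 66; 0 0 0 0 0 10 66; 0 0 0 0 0 10 66; 0 0 0 0 0 10 50; 0 0 0 0 0 10 50; 0 0 0 0 0 10 50; 0 0 0 0 0 10 50; 0 0 0 0 0 10 50",
  force=10,
)

```text
time_s: 6.65
tool_pos: [485.7, -87.1, 116.8]
tcp_rot: [[0.339, 0.941, 0.0], [0.941, -0.339, -0.0], [-0.0, 0.0, -1.0]]
force: [-1.0, 0.2, -0.1]
gripper_width: 0.569
finger_force: 0.0
```

```bash
python3 st.py
```

```text
6.65 [485.7  -87.13 116.76] yaw -19.81 F [-0.96  0.19 -0.12] Ftool [-0.14 -0.96  0.12] M [-0.119  0.05   0.004] w 50.09765493712471 ff 0.0 q6 -0.06945879303859366
```

Still above the ring with nothing touched. I'll go down another 10 mm the same way.

Call:
step_arm(
  deltas="0 0 0 0 0 0 66; 0 0 0 0 0 0 66; 0 0 0 0 0 0 66; 0 0 0 0 0 5 66; 0 0 0 0 0 8 66; 0 0 0 0 0 10 66; 0 0 0 0 0 10 50; 0 0 0 0 0 10 50; 0 0 0 0 0 10 50; 0 0 0 0 0 10 50",
  force=10,
)

```text
time_s: 7.65
tool_pos: [485.9, -87.2, 106.7]
tcp_rot: [[0.339, 0.941, 0.0], [0.941, -0.339, -0.0], [-0.0, 0.001, -1.0]]
force: [2.9, -0.4, -2.6]
gripper_width: 0.598
finger_force: 10.0
```

```bash
python3 st.py
```

```text
7.65 [485.9  -87.19 106.67] yaw -19.81 F [ 2.93 -0.4  -2.61] Ftool [0.61 2.89 2.61] M [-0.188 -0.363 -0.088] w 52.65737355760423 ff 9.99949779943563 q6 -0.06944935531640314
```

The ring's top edge now stops the fingers, so the offset is about 36 mm. For tips at about 127 mm the reported z should be about 91.

Call:
step_arm(
  deltas="0 0 0 0 0 0 66; 0 0 0 0 0 0 66; 0 0 0 0 0 0 66; 0 0 0 0 0.3 5 66; 0 0 0 0 0.3 10 66; 0 0 0 0 0.3 13 66; 0 0 0 0 0.3 15.5 66; 0 0 0 0 0.3 15.5 50; 0 0 0 0 0.3 15.5 50; 0 0 0 0 0.3 15.5 50; 0 0 0 0 0.3 15.5 50",
  force=10,
)

```text
time_s: 8.75
tool_pos: [485.9, -87.2, 91.2]
tcp_rot: [[0.339, 0.941, -0.0], [0.941, -0.339, -0.0], [-0.0, -0.0, -1.0]]
force: [0.5, 0.3, -1.9]
gripper_width: 0.607
finger_force: 10.0
```

```bash
python3 - <<'E'
exec(open("st.py").read())
b=cv2.resize(arm.get_image("side")[150:270,240:360],(560,560),interpolation=cv2.INTER_CUBIC)[:,:,::-1]
cv2.imwrite("pics/s4.png",cv2.convertScaleAbs(b,alpha=1.5,beta=10))
E
```

```text
8.75 [485.93 -87.2   91.17] yaw -19.81 F [ 0.52  0.32 -1.93] Ftool [0.48 0.38 1.93] M [-0.138  0.053 -0.061] w 53.497578618122816 ff 9.99431351898238 q6 -0.06939365986629302
```

View pics/s4.png

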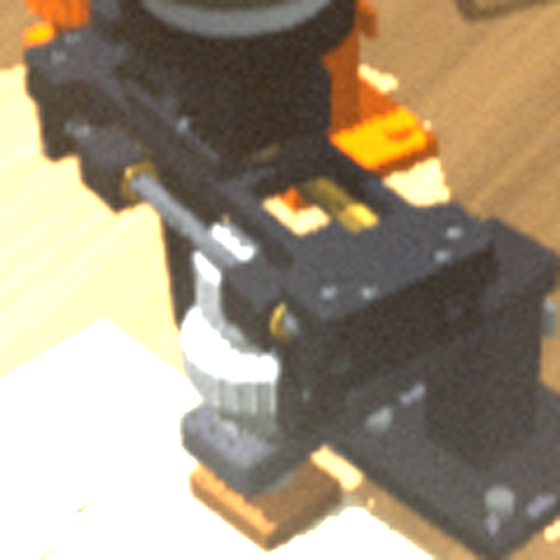

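Gripped: the right finger (about 300,390 in the crop) flanks the ring (235,375), with the knob standing free between the fingers. I'll turn counterclockwise a little first to check.

Call:
step_arm(
  deltas="0 0 0 0 0 0 50; 0 0 0 0 0 0 50; 0 0 -0.5 0 0 0 50; 0 0 -1 0 0 0 50; 0 0 -1.5 0 0 0 50; 0 0 -2 0 0 0 50; 0 0 -2 0 0 0 50",
  force=45,
)

```text
time_s: 9.5
tool_pos: [486.1, -87.3, 91.2]
tcp_rot: [[0.066, 0.998, 0.0], [0.998, -0.065, -0.0], [-0.0, 0.0, -1.0]]
force: [2.7, 0.8, -3.2]
gripper_width: 0.597
finger_force: 44.9
```

```bash
python3 st.py
```

```text
9.5 [486.09 -87.27  91.16] yaw -3.76 F [ 2.71  0.77 -3.22] Ftool [0.95 2.65 3.22] M [-0.09  -0.169  0.235] w 52.55351479290238 ff 44.88803625310538 q6 -0.34958097526495097
```

Call:
step_arm(
  deltas="0 0 -0.7 0 0 0 50; 0 0 -1.4 0 0 0 50; 0 0 -2.1 0 0 0 50; 0 0 -2.8 0 0 0 50; 0 0 -3.5 0 0 0 50; 0 0 -4.2 0 0 0 50; 0 0 -4.9 0 0 0 50; 0 0 -5.6 0 0 0 50; 0 0 -6 0 0 0 50; 0 0 -6 0 0 0 50",
)

```text
time_s: 10.5
tool_pos: [486.5, -87.1, 91.2]
tcp_rot: [[-0.696, 0.718, 0.001], [0.718, 0.696, -0.0], [-0.001, 0.001, -1.0]]
force: [4.8, 1.2, -5.0]
gripper_width: 0.598
finger_force: 44.9
```

```bash
python3 st.py
```

```text
10.5 [486.53 -87.08  91.19] yaw 44.14 F [ 4.84  1.21 -5.03] Ftool [-2.5   4.31  5.04] M [ 0.158 -0.741  0.258] w 52.68951347939797 ff 44.9013535658014 q6 -1.1854831401496093
```

Call:
step_arm(
  deltas="0 0 0 0 0 0 66; 0 0 0 0 0 0 66; 0 0 0 0 0 0 66; 0 0 -1 0 0 -10 66; 0 0 -2 0 0 -20 66; 0 0 -3 0 0 -30 66; 0 0 -4 0 0 -30 60; 0 0 -5 0 0 -30 60; 0 0 -6 0 0 -30 60; 0 0 -7 0 0 -30 60; 0 0 -8 0 0 -30 60; 0 0 -9 0 0 -30 50; 0 0 -10 0 0 -30 50; 0 0 -10 0 0 -30 50; 0 0 -10 0 0 -30 36; 0 0 -10 0 0 -30 36; 0 0 -10 0 0 -30 36; 0 0 -10 0 0 -30 36",
  force=10,
)

```text
time_s: 12.3
tool_pos: [485.7, -86.9, 121.2]
tcp_rot: [[-0.828, -0.561, -0.001], [-0.561, 0.828, 0.0], [0.0, 0.001, -1.0]]
force: [-3.0, 3.1, 1.5]
gripper_width: 0.454
finger_force: 10.0
```

```bash
python3 - <<'E'
exec(open("st.py").read())
b=cv2.resize(arm.get_image("side")[150:270,240:360],(560,560),interpolation=cv2.INTER_CUBIC)[:,:,::-1]
cv2.imwrite("pics/s5.png",cv2.convertScaleAbs(b,alpha=1.5,beta=10))
E
```

```text
12.3 [485.73 -86.95 121.18] yaw 124.13 F [-3.04  3.06  1.47] Ftool [ 0.8   4.24 -1.47] M [ 0.456  0.405 -0.102] w 39.99762397648554 ff 9.999493807554245 q6 -2.5815580724039173
```

View pics/s5.png

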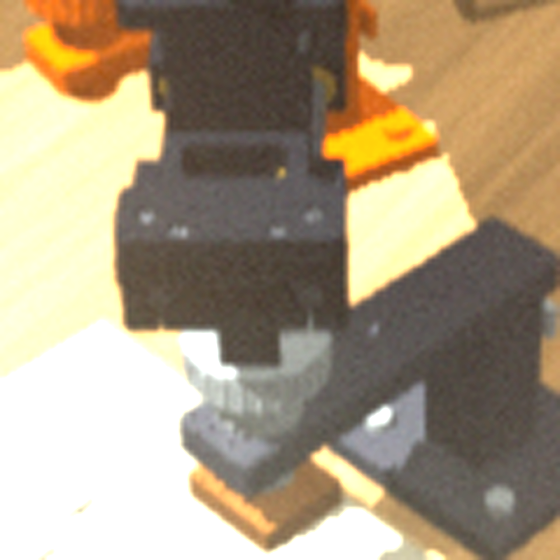

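The finger (250,345 in the crop) rests on the knob above the ring, and the opening of 40 mm matches the knob. I'll centre slightly and turn clockwise, reading the torque.

Call:
step_arm(
  deltas="0 0 0 -0.3 0.4 0 36; 0 0 0 -0.3 0.4 0 36; 0 0 0.5 -0.3 0.4 0 36; 0 0 1 -0.3 0.4 0 36; 0 0 1.5 -0.3 0.4 0 36; 0 0 2 -0.3 0.4 0 36; 0 0 2.5 -0.3 0.4 0 36; 0 0 3 -0.3 0.4 0 36; 0 0 3 -0.3 0.4 0 36",
  force=45,
)

```text
time_s: 13.25
tool_pos: [485.7, -86.7, 121.2]
tcp_rot: [[-0.984, -0.176, -0.001], [-0.176, 0.984, -0.0], [0.001, -0.0, -1.0]]
force: [-5.6, 0.3, 2.8]
gripper_width: 0.44
finger_force: 45.0
```

```bash
cat > m.py <<'E'
from h import *
import sys
M=[]
for _ in range(4):
    s=arm.state(); M.append(s["wrist_torque"][2]); arm.get_image("top")
R=np.array(s["tcp_rot"]);print(round(s["time_s"],2),"yaw",np.degrees(np.arctan2(R[1,1],R[0,1])).round(2),"Ft",(R.T@np.array(s["force"])).round(1),"Mz",np.round(M,3),np.mean(M).round(3),"w",round(s["gripper_width"]*88.1,2))
E
python3 m.py
```

```text
13.4 yaw 100.28 Ft [ 4.7  0.8 -2.5] Mz [-0.292 -0.299 -0.299 -0.255] -0.286 w 38.89
```

Call:
step_arm(
  deltas="0 0 0.6 0.4 0 0 36; 0 0 1.2 0.4 0 0 36; 0 0 1.8 0.4 0 0 36; 0 0 2.4 0.4 0 0 36; 0 0 3 0.4 0 0 36; 0 0 3 0.4 0 0 36",
)

```text
time_s: 14.05
tool_pos: [485.7, -86.6, 121.2]
tcp_rot: [[-0.971, 0.238, 0.0], [0.238, 0.971, 0.0], [-0.0, 0.0, -1.0]]
force: [-2.4, 2.3, 2.4]
gripper_width: 0.444
finger_force: 45.0
```

```bash
python3 m.py
```

```text
14.2 yaw 76.33 Ft [ 2.9  2.8 -1.6] Mz [-0.271 -0.28  -0.181 -0.163] -0.224 w 38.92
```

Call:
step_arm(
  deltas="0 0 0.6 0 0 0 36; 0 0 1.2 0 0 0 36; 0 0 1.8 0 0 0 36; 0 0 2.4 0 0 0 36; 0 0 3 0 0 0 36; 0 0 3 0 0 0 36",
)

```text
time_s: 14.85
tool_pos: [485.8, -86.4, 121.2]
tcp_rot: [[-0.79, 0.613, 0.0], [0.613, 0.79, 0.0], [-0.0, 0.001, -1.0]]
force: [0.0, 4.9, 0.6]
gripper_width: 0.441
finger_force: 45.0
```

```bash
python3 m.py
```

```text
15.0 yaw 52.37 Ft [ 3.4  4.1 -1.6] Mz [-0.283 -0.277 -0.204 -0.256] -0.255 w 38.82
```

```bash
sed -i 's/range(4)/range(8)/' m.py
```

Call:
step_arm(
  deltas="0 0 0.5 0 0.3 0 36; 0 0 1 0 0.3 0 36; 0 0 1.5 0 0.3 0 36; 0 0 2 0 0.3 0 36; 0 0 2.5 0 0.3 0 36; 0 0 2.5 0 0.3 0 36",
)

```text
time_s: 15.65
tool_pos: [485.9, -86.3, 121.2]
tcp_rot: [[-0.535, 0.845, 0.0], [0.845, 0.535, 0.0], [0.0, 0.0, -1.0]]
force: [-0.8, 4.8, 1.8]
gripper_width: 0.437
finger_force: 45.0
```

```bash
python3 m.py
```

```text
16.0 yaw 32.39 Ft [ 4.   2.4 -1. ] Mz [-0.249 -0.239 -0.259 -0.188 -0.229 -0.223 -0.204 -0.246] -0.23 w 38.89
```

Call:
step_arm(
  deltas="0 0 0.5 0 0 0 36; 0 0 1 0 0 0 36; 0 0 1.5 0 0 0 36; 0 0 2 0 0 0 36; 0 0 2 0 0 0 36",
)

```text
time_s: 16.55
tool_pos: [486.1, -86.3, 121.2]
tcp_rot: [[-0.281, 0.96, 0.001], [0.96, 0.281, 0.0], [0.0, 0.001, -1.0]]
force: [0.4, 6.0, 0.9]
gripper_width: 0.443
finger_force: 45.0
```

```bash
python3 m.py
```

```text
16.9 yaw 16.39 Ft [ 5.9  2.3 -0.8] Mz [-0.088 -0.159 -0.259 -0.202 -0.126 -0.165 -0.196 -0.16 ] -0.169 w 39.15
```

```bash
sed -i 's/^M=\[\]/M=[];Q=[]/; s/M.append(s\["wrist_torque"\]\[2\])/M.append(s["wrist_torque"][2]);Q.append(s["tau"][5])/; s/,"w",/,"t6",np.mean(Q).round(3),np.std(Q).round(3),"w",/' m.py
```

Call:
step_arm(
  deltas="0 0 0.5 0.5 0.2 0 36; 0 0 1 0.5 0.2 0 36; 0 0 1.5 0.5 0.2 0 36; 0 0 2 0.5 0.2 0 36; 0 0 2 0.5 0.2 0 36",
)

```text
time_s: 17.45
tool_pos: [486.1, -86.3, 121.2]
tcp_rot: [[-0.006, 1.0, 0.001], [1.0, 0.006, -0.001], [-0.001, 0.001, -1.0]]
force: [1.0, 2.6, -0.2]
gripper_width: 0.444
finger_force: 45.0
```

```bash
python3 m.py
```

```text
17.8 yaw 0.26 Ft [1.5 3.1 1.8] Mz [-0.07  -0.119 -0.081  0.006  0.009 -0.039  0.047  0.041] -0.026 t6 0.089 0.2 w 38.64
```

Call:
step_arm(
  deltas="0 0 0.5 0 0 0 36; 0 0 1 0 0 0 36; 0 0 1.5 0 0 0 36; 0 0 2 0 0 0 36; 0 0 2 0 0 0 36",
)

```text
time_s: 18.35
tool_pos: [486.3, -86.3, 121.2]
tcp_rot: [[0.273, 0.962, 0.001], [0.962, -0.273, -0.001], [-0.001, 0.001, -1.0]]
force: [5.1, -0.9, -1.6]
gripper_width: 0.44
finger_force: 45.0
```

```bash
python3 m.py
```

```text
18.7 yaw -15.77 Ft [1.8 4.6 2.8] Mz [ 0.024 -0.01  -0.048  0.001 -0.058 -0.089 -0.038 -0.041] -0.032 t6 0.059 0.205 w 38.99
```

```bash
cat > r.py <<'E'
from h import *
for k in range(6):
    s=arm.state(); R=np.array(s["tcp_rot"]); print(round(s["time_s"],2),"yaw",np.degrees(np.arctan2(R[1,1],R[0,1])).round(2),"M",np.round(s["wrist_torque"],3),"t6",round(s["tau"][5],3),"qd6",round(s["qd"][5],3),"F",np.round(R.T@np.array(s["force"]),1))
    if k<5: arm.get_image("side")
E
echo
```

Call:
step_arm(
  deltas="0 0 0.5 0 0 0 36; 0 0 1 0 0 0 36",
)

```text
time_s: 18.95
tool_pos: [486.3, -86.3, 121.2]
tcp_rot: [[0.405, 0.915, 0.001], [0.915, -0.405, -0.001], [-0.0, 0.002, -1.0]]
force: [5.5, 0.1, -4.1]
gripper_width: 0.44
finger_force: 45.0
```

```bash
python3 r.py
```

```text
18.95 yaw -23.86 M [-0.028 -0.77   0.51 ] t6 -0.475 qd6 0.696 F [2.3 5.  4.1]
19.0 yaw -24.09 M [ 0.017 -0.799  0.276] t6 0.11 qd6 -0.118 F [2.9 5.9 3.3]
19.05 yaw -23.84 M [-0.089 -0.761  0.058] t6 0.645 qd6 -0.049 F [2.7 5.8 3.5]
19.1 yaw -23.77 M [-0.055 -0.715 -0.036] t6 0.148 qd6 -0.011 F [3.7 4.8 3.2]
19.15 yaw -23.77 M [-0.073 -0.742  0.057] t6 0.016 qd6 -0.002 F [2.6 5.2 2.9]
19.2 yaw -23.76 M [-0.024 -0.741  0.014] t6 -0.011 qd6 -0.0 F [2.8 4.8 3.5]
```

While moving, the resisting torque is 0.51 Nm. The readings taken at rest were only rebound and had misled me. The moving torque and the drift of the rest readings both put the foot at about 60–65 N, so I'm backing off at once.

Call:
step_arm(
  deltas="0 0 -0.5 0 0 0 36; 0 0 -1 0 0 0 36; 0 0 -1.5 0 0 0 36; 0 0 -2 0 0 0 36; 0 0 -2.5 0 0 0 36; 0 0 -3 0 0 0 36; 0 0 -3.5 0 0 0 36; 0 0 -4 0 0 0 36",
)

```text
time_s: 20.0
tool_pos: [486.1, -86.2, 121.2]
tcp_rot: [[-0.146, 0.989, 0.001], [0.989, 0.146, -0.001], [-0.001, 0.001, -1.0]]
force: [3.4, 0.8, -1.8]
gripper_width: 0.441
finger_force: 45.0
```

```bash
python3 r.py
```

```text
20.0 yaw 8.38 M [-0.017 -0.566 -0.163] t6 0.758 qd6 -0.694 F [0.3 3.4 1.8]
20.05 yaw 8.59 M [-0.001 -0.657  0.141] t6 0.356 qd6 0.138 F [0.1 4.4 2.6]
20.1 yaw 8.28 M [ 0.012 -0.692  0.361] t6 -0.344 qd6 0.067 F [-1.7  5.   2.1]
20.15 yaw 8.17 M [-0.042 -0.688  0.308] t6 0.076 qd6 0.02 F [-0.9  4.2  2.5]
20.2 yaw 8.14 M [-0.138 -0.732  0.358] t6 0.263 qd6 0.003 F [-1.   5.   3.2]
20.25 yaw 8.15 M [-0.161 -0.728  0.28 ] t6 0.311 qd6 -0.002 F [-1.1  5.2  2.8]
```

Call:
step_arm(
  deltas="0 0 -0.5 0 0 0 36; 0 0 -1 0 0 0 36; 0 0 -1.5 0 0 0 36; 0 0 -2 0 0 0 36; 0 0 -2.5 0 0 0 36; 0 0 -3 0 0 0 36; 0 0 -3.5 0 0 0 36; 0 0 -4 0 0 0 36; 0 0 -4.5 0 0 0 36; 0 0 -5 0 0 0 36",
)

```text
time_s: 21.25
tool_pos: [485.8, -86.3, 121.2]
tcp_rot: [[-0.746, 0.666, -0.0], [0.666, 0.746, -0.001], [-0.0, -0.001, -1.0]]
force: [2.6, -1.8, -3.0]
gripper_width: 0.444
finger_force: 45.0
```

```bash
python3 r.py
```

```text
21.25 yaw 48.24 M [-0.208 -0.415 -0.294] t6 0.642 qd6 -0.693 F [-3.1  0.4  3. ]
21.3 yaw 48.45 M [-0.237 -0.434  0.005] t6 0.208 qd6 0.132 F [-4.1  0.8  1.7]
21.35 yaw 48.17 M [-0.272 -0.453  0.282] t6 -0.473 qd6 0.059 F [-3.9  0.2  1.9]
21.4 yaw 48.08 M [-0.37  -0.375  0.201] t6 -0.02 qd6 0.011 F [-3.7 -0.2  1. ]
21.45 yaw 48.08 M [-0.463 -0.428  0.261] t6 0.149 qd6 -0.001 F [-4.4 -0.2  1.3]
21.5 yaw 48.09 M [-0.516 -0.383  0.169] t6 0.161 qd6 -0.005 F [-3.3 -1.5  1.6]
```

```bash
cat > q.py <<'E'
from h import *
s=arm.state(); R=np.array(s["tcp_rot"]); print(round(s["time_s"],2),"yaw",np.degrees(np.arctan2(R[1,1],R[0,1])).round(2),"Mz",round(s["wrist_torque"][2],3),"t6",round(s["tau"][5],3),"qd6",round(s["qd"][5],3))
E
echo
```

Call:
step_arm(
  deltas="0 0 0.2 0 0 0 36; 0 0 0.4 0 0 0 36; 0 0 0.6 0 0 0 36; 0 0 0.8 0 0 0 36; 0 0 1 0 0 0 36",
)

```text
time_s: 22.0
tool_pos: [485.8, -86.3, 121.2]
tcp_rot: [[-0.643, 0.766, -0.0], [0.766, 0.643, -0.001], [-0.0, -0.001, -1.0]]
force: [2.1, -4.8, -2.0]
gripper_width: 0.444
finger_force: 45.0
```

```bash
python3 q.py
```

```text
22.0 yaw 40.03 Mz 0.221 t6 -0.134 qd6 0.278
```

Call:
step_arm(
  deltas="0 0 0.2 0 0 0 36; 0 0 0.4 0 0 0 36; 0 0 0.6 0 0 0 36; 0 0 0.8 0 0 0 36",
)

```text
time_s: 22.4
tool_pos: [485.8, -86.2, 121.2]
tcp_rot: [[-0.554, 0.833, -0.0], [0.833, 0.554, -0.001], [-0.001, -0.0, -1.0]]
force: [2.3, -4.8, -1.8]
gripper_width: 0.438
finger_force: 45.0
```

```bash
python3 q.py
```

```text
22.4 yaw 33.64 Mz 0.217 t6 -0.134 qd6 0.277
```

Call:
step_arm(
  deltas="0 0 0.2 0 0 0 36; 0 0 0.4 0 0 0 36; 0 0 0.6 0 0 0 36; 0 0 0.8 0 0 0 36",
)

```text
time_s: 22.8
tool_pos: [485.9, -86.2, 121.2]
tcp_rot: [[-0.458, 0.889, 0.0], [0.889, 0.458, -0.001], [-0.001, -0.0, -1.0]]
force: [2.5, -4.6, -2.2]
gripper_width: 0.442
finger_force: 45.0
```

```bash
python3 q.py
```

```text
22.8 yaw 27.24 Mz 0.227 t6 -0.101 qd6 0.278
```

Call:
step_arm(
  deltas="0 0 0.2 0 0 0 36; 0 0 0.4 0 0 0 36; 0 0 0.6 0 0 0 36; 0 0 0.8 0 0 0 36",
)

```text
time_s: 23.2
tool_pos: [486.0, -86.2, 121.2]
tcp_rot: [[-0.356, 0.935, 0.0], [0.935, 0.356, -0.001], [-0.001, 0.0, -1.0]]
force: [2.1, -4.7, -1.0]
gripper_width: 0.444
finger_force: 45.0
```

```bash
python3 q.py
```

```text
23.2 yaw 20.85 Mz 0.288 t6 -0.074 qd6 0.278
```

Call:
step_arm(
  deltas="0 0 0.2 0 0 0 36; 0 0 0.4 0 0 0 36; 0 0 0.6 0 0 0 36; 0 0 0.8 0 0 0 36",
)

```text
time_s: 23.6
tool_pos: [486.0, -86.2, 121.2]
tcp_rot: [[-0.249, 0.968, 0.0], [0.968, 0.249, -0.001], [-0.001, 0.0, -1.0]]
force: [2.3, -3.4, -1.7]
gripper_width: 0.443
finger_force: 45.0
```

```bash
python3 q.py
```

```text
23.6 yaw 14.44 Mz 0.355 t6 -0.046 qd6 0.276
```

Moving torque rises cleanly on joint 6: -0.134 Nm free, then -0.101, -0.074 and -0.046, which is the expected slope of 0.256 Nm/rad. That puts first touch at yaw 34.3°, so 30 N is at yaw 7.5°, and the earlier peak was about 65 N. I need 0.88 units more.

Call:
step_arm(
  deltas="0 0 0.2 0 0 0 36; 0 0 0.4 0 0 0 36; 0 0 0.6 0 0 0 36; 0 0 0.8 0 0 0 36; 0 0 0.88 0 0 0 36",
)

```text
time_s: 24.1
tool_pos: [486.1, -86.2, 121.2]
tcp_rot: [[-0.129, 0.992, 0.001], [0.992, 0.129, -0.001], [-0.001, 0.0, -1.0]]
force: [3.4, -4.3, -2.3]
gripper_width: 0.44
finger_force: 45.0
```

```bash
python3 q.py
```

```text
24.1 yaw 7.42 Mz 0.354 t6 0.356 qd6 0.098
```

Call:
step_arm(
  deltas="0 0 0 0 0 0 36; 0 0 0 0 0 0 36; 0 0 0 0 0 0 44; 0 0 0 0 0 0 60; 0 0 0 0 0 0 66; 0 0 0 0 0 0 66",
)

```text
time_s: 24.7
tool_pos: [485.7, -85.8, 121.2]
tcp_rot: [[-0.131, 0.991, -0.0], [0.991, 0.131, 0.0], [0.0, -0.0, -1.0]]
force: [0.8, 0.1, -0.0]
gripper_width: 0.732
finger_force: 0.0
```

```bash
python3 r.py|tail -2; python3 st.py
```

```text
24.9 yaw 7.54 M [-0.051  0.079 -0.008] t6 0.003 qd6 -0.002 F [ 0.7 -1.1  0.1]
24.95 yaw 7.55 M [-0.102  0.029 -0.002] t6 0.002 qd6 -0.001 F [ 0.  -0.1 -0.5]
24.95 [485.8  -85.97 121.19] yaw 7.55 F [-0.12 -0.    0.54] Ftool [ 0.01 -0.12 -0.54] M [-0.102  0.029 -0.002] w 66.16634646724157 ff 0.0 q6 -0.5446584922661488
```

Released at about 30 N. Now down to the ring and grip it.

Call:
step_arm(
  deltas="0 0 0 0 0 10 66; 0 0 0 0 0 20 66; 0 0 0 0 0 26 66; 0 0 0 0 0 30 66; 0 0 0 0 0 30 66; 0 0 0 0 0 30 50; 0 0 0 0 0 30 50; 0 0 0 0 0 30 50; 0 0 0 0 0 30 50; 0 0 0 0 0 30 50",
  force=45,
)

```text
time_s: 25.95
tool_pos: [486.1, -86.1, 91.4]
tcp_rot: [[-0.131, 0.991, 0.001], [0.991, 0.131, -0.0], [-0.001, 0.001, -1.0]]
force: [0.9, 0.6, 1.6]
gripper_width: 0.596
finger_force: 45.0
```

```bash
python3 st.py
```

```text
25.95 [486.08 -86.09  91.44] yaw 7.55 F [0.9  0.58 1.64] Ftool [ 0.45  0.97 -1.64] M [-0.005 -0.159 -0.041] w 52.47460910352585 ff 45.000178518821485 q6 -0.5447644467920985
```

Call:
step_arm(
  deltas="0 0 0.5 0 0 0 50; 0 0 1 0 0 0 50; 0 0 1.5 0 0 0 50; 0 0 2 0 0 0 50; 0 0 2.4 0 0 0 50; 0 0 2.8 0 0 0 50; 0 0 3.2 0 0 0 50; 0 0 3.6 0 0 0 50; 0 0 4 0 0 0 50",
)

```text
time_s: 26.85
tool_pos: [486.5, -86.2, 91.5]
tcp_rot: [[0.416, 0.91, 0.002], [0.91, -0.416, -0.001], [-0.0, 0.002, -1.0]]
force: [4.3, -1.4, -1.2]
gripper_width: 0.591
finger_force: 45.0
```

```bash
python3 q.py
```

```text
26.85 yaw -24.55 Mz 0.194 t6 -0.507 qd6 0.554
```

Call:
step_arm(
  deltas="0 0 0.4 0 0 0 50; 0 0 0.8 0 0 0 50; 0 0 1.2 0 0 0 50; 0 0 1.6 0 0 0 50; 0 0 2 0 0 0 50; 0 0 2.2 0 0 0 50; 0 0 2.4 0 0 0 50; 0 0 2.6 0 0 0 50; 0 0 2.8 0 0 0 50; 0 0 3 0 0 0 50",
)

```text
time_s: 27.85
tool_pos: [486.7, -86.4, 91.5]
tcp_rot: [[0.749, 0.663, 0.002], [0.663, -0.749, -0.001], [0.001, 0.002, -1.0]]
force: [5.5, -0.8, -0.6]
gripper_width: 0.598
finger_force: 45.0
```

```bash
python3 q.py
```

```text
27.85 yaw -48.47 Mz 0.339 t6 -0.048 qd6 0.276
```

Call:
step_arm(
  deltas="0 0 0.2 0 0 0 50; 0 0 0.4 0 0 0 50; 0 0 0.6 0 0 0 50; 0 0 0.8 0 0 0 50",
)

```text
time_s: 28.25
tool_pos: [486.7, -86.4, 91.5]
tcp_rot: [[0.818, 0.576, 0.002], [0.576, -0.818, -0.001], [0.001, 0.002, -1.0]]
force: [5.7, -0.6, -2.0]
gripper_width: 0.598
finger_force: 45.0
```

```bash
python3 q.py
```

```text
28.25 yaw -54.86 Mz 0.287 t6 -0.017 qd6 0.277
```

Call:
step_arm(
  deltas="0 0 0.1 0 0 0 50; 0 0 0.2 0 0 0 50; 0 0 0.3 0 0 0 50",
)

```text
time_s: 28.55
tool_pos: [486.7, -86.4, 91.5]
tcp_rot: [[0.841, 0.541, 0.002], [0.541, -0.841, -0.001], [0.001, 0.002, -1.0]]
force: [5.2, -1.1, -2.1]
gripper_width: 0.601
finger_force: 45.0
```

```bash
python3 q.py
```

```text
28.55 yaw -57.23 Mz 0.329 t6 0.173 qd6 0.14
```

Call:
step_arm(
  deltas="0 0 0.1 0 0 0 50; 0 0 0.2 0 0 0 50; 0 0 0.3 0 0 0 50",
)

```text
time_s: 28.85
tool_pos: [486.7, -86.4, 91.5]
tcp_rot: [[0.863, 0.506, 0.002], [0.506, -0.863, -0.001], [0.001, 0.002, -1.0]]
force: [5.8, -1.5, -2.2]
gripper_width: 0.596
finger_force: 45.0
```

```bash
python3 q.py
```

```text
28.85 yaw -59.63 Mz 0.373 t6 0.18 qd6 0.139
```

Call:
step_arm(
  deltas="0 0 0.1 0 0 0 50; 0 0 0.2 0 0 0 50; 0 0 0.3 0 0 0 50",
)

```text
time_s: 29.15
tool_pos: [486.4, -86.7, 91.5]
tcp_rot: [[0.882, 0.472, 0.001], [0.472, -0.882, -0.003], [-0.0, 0.003, -1.0]]
force: [2.7, -4.6, -0.1]
gripper_width: 0.598
finger_force: 45.0
```

```bash
python3 q.py
```

```text
29.15 yaw -61.83 Mz 1.8 t6 1.688 qd6 0.139
```

Call:
step_arm(
  deltas="0 0 0.1 0 0 0 50; 0 0 0.2 0 0 0 50; 0 0 0.3 0 0 0 50",
)

```text
time_s: 29.45
tool_pos: [486.7, -86.5, 91.5]
tcp_rot: [[0.901, 0.434, 0.002], [0.434, -0.901, -0.002], [0.001, 0.003, -1.0]]
force: [8.4, -1.1, -2.2]
gripper_width: 0.597
finger_force: 45.0
```

```bash
python3 q.py
```

```text
29.45 yaw -64.3 Mz 1.869 t6 1.672 qd6 0.137
```

The ring is hard against its stop: the torque jumped from 0.37 to 1.8 Nm and the grip is slipping. I'll let go, lift straight up and check.

Call:
step_arm(
  deltas="0 0 0 0 0 0 66; 0 0 0 0 0 0 80; 0 0 0 0 0 0 80; 0 0 0 0 0 0 80; 0 0 0 0 0 -20 80; 0 0 0 0 0 -50 80; 0 0 0 0 0 -90 80; 0 0 0 0 0 -130 80; 0 0 0 0 0 -160 80; 0 0 0 0 0 -160 80",
)

```text
time_s: 30.45
tool_pos: [487.0, -86.4, 254.9]
tcp_rot: [[0.902, 0.431, 0.006], [0.431, -0.902, -0.003], [0.004, 0.005, -1.0]]
force: [0.0, 0.1, -0.5]
gripper_width: 0.912
finger_force: 0.0
```

Call:
step_arm(
  deltas="0 0 0 -150 -100 0 88; 0 0 0 -150 -100 0 88; 0 0 0 -150 -100 0 88; 0 0 0 -150 -100 0 88; 0 0 0 -150 -100 0 88; 0 0 0 -150 -100 0 88; 0 0 0 -150 -100 0 88; 0 0 0 -150 -100 0 88",
)

```text
time_s: 31.25
tool_pos: [307.9, -60.6, 250.8]
tcp_rot: [[0.902, 0.432, -0.001], [0.432, -0.902, 0.001], [-0.001, -0.001, -1.0]]
force: [0.1, 0.2, -1.1]
gripper_width: 0.998
finger_force: 0.0
```

```bash
python3 - <<'E'
exec(open("st.py").read())
T=arm.get_image("top");S=arm.get_image("side")
a=cv2.resize(T[100:310,310:510],(400,420));b=cv2.resize(S[185:285,230:330],(400,420),interpolation=cv2.INTER_CUBIC)
cv2.imwrite("pics/s6.png",np.hstack([a,b])[:,:,::-1])
for q in("chisel_mid","pencil_mid"):
  for n in("side","top"): print(q,n,[(np.round(d["xyz"]),round(d["score"],2)) for d in arm.boxes_of(q,n)][:1])
E
```

```text
31.25 [307.91 -60.56 250.8 ] yaw -64.43 F [ 0.12  0.23 -1.11] Ftool [ 0.21 -0.16  1.11] M [-0.067  0.154  0.037] w 87.90050518820784 ff 0.0 q6 0.5507490009413438
chisel_mid side [(array([ 542., -188.,   70.]), 0.59)]
chisel_mid top [(array([ 530., -182.,   69.]), 0.59)]
pencil_mid side [(array([ 433., -229.,   67.]), 0.57)]
pencil_mid top [(array([ 426., -224.,   68.]), 0.85)]
```

View pics/s6.png

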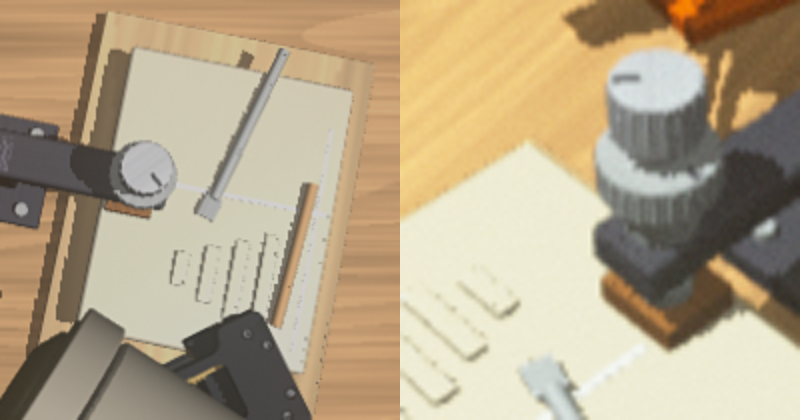

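In the final picture the knob's pointer (left panel, 155,181) has turned about 115° clockwise from the start. That matches the 116.6° I commanded. The foot is down on the packing piece, and the chisel and pencil lie where they were. Handing in.

```bash
python3 -c "
from plant import arm
print(arm.job_done())"
```

```text
the job is handed in; nothing more can be done
None
```

Job handed in at about 31 s: I loosened the lock ring, set the foot to about 30 N, retightened the ring to its stop and let go, with the chisel and pencil unmoved; the foot overshot to an estimated 65 N (from torque readings; limit 70 N) before I backed it off.

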